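Pin the spindle at its index notch

ROBOT

A 6-joint arm with a two-finger parallel gripper is mounted at the origin on a cart in front of the work surface, level with it; the furniture and walls round the work are solid. World frame = base frame: x ahead of the robot, y to its left, z up, the work surface at z = 0. Lengths are in mm, angles in rad, forces in N, time in s.
With the tool pointing down it reaches from about 300 to 775 mm from the base axis. Payload 14.6 kg.
Tool frame: the origin (TCP) lies where the fingers leave the gripper's body, on its centre line; the fingertips stand 97 mm ahead of it and the grasp point (between the pads) lies ahead of it (grip_depth is the z of the grasp point in the tool frame, in mm); z points along the fingers, y is the line along which they close (so a half turn about z gives the same grasp; the last joint's range is limited). The gripper opens to 94 mm and grips with 3 to 60 N. Pads are 16 mm wide; open, the fingers measure 119 mm over their backs; the gripper's body (75 mm by 177 mm) begins 78 mm behind the grasp point.
Start: joints at [1.186, 0.3, 1.521, -0, 1.321, -0.067], TCP at [171.86, 522.45, 302.646] pointing down, gripper open.
Joint ranges: [-3.03, 3.03], [-0.79, 2.21], [0.23, 2.52], [-1.04, 4.18], [0, 3.07], [-2.55, 2.55]. Speed limits (rad/s): [2.22, 2.22, 2.57, 3.14, 3.14, 3.14].

INTERFACE

Orientations are given as [roll, pitch, yaw] about the fixed x, y, z axes, in that order (R = Rz(yaw) Ry(pitch) Rx(roll)).
In Python, from cell import read_state, camera, sign_off, regions_of, spot_point, grip_depth gives the robot as it stands. The module is installed in compiled form; this text tells all that it offers.
- The arm moves only by the tool send_rows, never from a script. Its argument "series" is a list of rows, each a list of 3 entries, a list of its own where there are three numbers: the shift along the world's x, y, z in mm, then the turn about the world's z in degrees, then the closure, from -1 (fully open) to 1 (shut), so that 0 is half open. A call has 1 to 12 rows; each row shifts and turns the commanded pose from where the row before left it; what a row does not reach is not made up. A row lasts 1/10 s, in which the tool goes at most 50 mm and 8.59 degrees, less where a joint would pass 70% of its speed; a pose out of reach is approached as far as the arm can. A call is refused whole if a number of a shift passes 50 or a number of a turn 8.59, either way. A call with a gripper value outside its range is refused whole. The fingers move at their own pace and stop on an object; "squeeze" is the grip in N (left out, the last holds). Time passes only in rows, so rows that do not move let the fingers close. It gives the time, the measured TCP pose, the force, the opening and the grip force at its end, in the units of the state.
- read_state(): the state, without advancing time (a new reading comes with each control period).
- camera(name): name is "scene" or "side" or "wrist"; returns a dict with "color" (400x640x3 uint8, blue, green, red), "fx", "fy", "cx", "cy" (pixels), "camera_from_world" (4x4, takes a point from world to camera coordinates). Camera axes: x right, y down, z forward; pixel columns grow to the right and rows downward; lengths in mm; the calibration is good to about 2 mm. A picture is of the moment at which its call begins. There is no depth.
- sign_off(): hands the job in; it is judged then, once.
Trained networks look in a picture, given as the dict that the camera call returned (one of the last four; its "shot" number tells which), for a name from the list of things; names that differ only in an ending like _2 or _b are one class to them, and where a whole thing is asked for, a point or a joint stands for the part that bears it (a point fixed in the world has none). Each returns a list of dicts, best first, with "confidence" (0 to 1); they miss things now and then, are a little off and sometimes report something else, mostly with a low value. They report only what shows in the picture. A call takes as long as a camera call.
- regions_of(thing, picture): "mask" (400x640 bool, what is visible of it).
- spot_point(thing, picture): "point" ([x, y, z] in mm, in the coordinates of the camera as it stood for that picture, good to about 4 mm: a listed point, or the origin of a listed thing).
The state is a dict: "clock": time; "joints": joint angles; "qd": joint speeds; "effort": joint torques, N m; "eef_pos": TCP position; "eef_rot": TCP orientation; "wrist_force": force on the tool from outside, world axes, zero at the start; "moment": the same for the moment, N m; "finger_gap": finger opening in mm; "finger_force": force on a finger pad.
Only numpy, scipy, OpenCV 4.12 (cv2) and the standard library are available. Lean on these libraries where they do the work, as an engineer would, in place of code of your own. Each camera call takes 0.05 s, during which the arm holds its last target. There are 200 camera calls.

TASK

Take the index pin out of its block and lower it gently into the hole on top of the indexing stand's housing, so that it rides on the hidden disc inside. Then pinch the wheel's rim lightly and turn it with the fingertips, its top coming towards you, until the hidden notch reaches the top and the pin drops fully home, collar down on the housing. Stop turning as soon as it drops: the pin must never be forced. Leave the loose things around where they are.

Things in the scene. Friction and masses are not known exactly. Their poses are not given: they have to be found in the camera images.
- stand: Indexing stand fixed to the bench: dark base plate 130x165x10 mm; at one end a grey closed box (index housing), at the other a round aluminium wheel, both on one level spindle. Origin on the bench under its middle; z up, y along the spindle from housing (y -45) to wheel (y +45); -x is its front, turned to the robot within 20 degrees.
- bush (a point): Centre of the mouth of the round pin hole (12 mm wide, 2 mm chamfer, through the 14 mm top plate) in the flat aluminium top (77x36) of the housing, 134 above the bench, at stand x 0, y -45. The rim of the hidden disc lies 16 below this point. Nothing near stands higher but the wheel, 90 away along y. Axes as the stand's.
- wheel_centre (a point): Middle of the wheel, at stand x 0, y 45, z 88 mm; axes as the stand's. Wheel 140 mm across, rim 14 thick along y with flat side faces (pinch from above, 65 free towards the housing). It spins without end, friction 0.012 N m, 0.45 kg; its angle is not measured.
- disc_centre (a point): Spindle axis inside the housing, 46 mm below the bush. Here a disc of radius 30, out of sight, turns with the wheel. It has one notch, 14 wide and over 12 deep, which starts 0.9 to 3.3 rad from the top on the far (+x) side: turning the wheel's top towards the front (-x) brings it up. Once the pin is in, it locks the wheel; turning on forces the pin, which bears 20 N.
- pin: Steel index pin, 49 mm long, about 55 g, upright in the pin block at the start. Origin at the lower end of its shank, z towards the head. Shank 10 across, 0 to 28; collar 20 across, 28 to 31; dark head 16 across, 31 to 49 (grip here). Riding on the disc its origin is 118 above the bench, collar 12 above the housing; home it is at 106, collar on the housing.
- pin_block: Wooden block 60x60x24 mm fixed on the bench, with one round hole 12 across and 20 deep in the middle of its top, where the pin stands loosely. Origin in the middle of its underside, z up.
- flux_bottle: Small white bottle, 30 mm across, 62 high; loose bystander. Origin in the middle of its underside.
- solder_spool: Small green wire spool, about 54x73x34 mm; loose bystander. Origin in the middle of its underside.
- tape_dispenser: White tape cutter with a green roll, 30x92x66 mm; loose bystander. Origin in the middle of its underside.

How it is judged (in metres and radians):
On the way:
1. the pin stands released in the housing's hole, riding on the disc (horizontal distance between pin and bush below 0.004 m and angle between pin's own z axis and vertical below 0.2 rad and z of pin in the frame of bush between -0.021 and -0.011 m and contact force between the fingers and pin below 0.1 N), for 0.2 s.
At the end, for the whole second after the job is handed in: The pin stands upright (within 0.15 rad) in the housing's hole and has dropped into the notch, its collar within 3 mm of the housing's top; it is at rest and let go (horizontal distance between pin and bush below 0.004 m and angle between pin's own z axis and vertical below 0.15 rad and z of pin in the frame of bush below -0.025 m and linear speed of pin below 0.02 m/s); the robot touches nothing.
It fails at once if the pin is forced: all contacts between it and the stand (with wheel and disc) together pass 20 N (contact force between pin and stand above 20 N).
It fails at once if a bystander is pushed more than 30 mm (distance of any of flux_bottle, solder_spool, tape_dispenser from where it was at the start of the episode above 0.03 m).
It also fails if it takes over 70 s, if anything falls off the work surface, if the arm or the gripper's body presses on something with over 40 N, if the wrist force passes 120 N, or if a joint passes its speed limit or range.

## Working session

There is one attempt and no reset: what is moved stays moved. The work goes in short steps, Python scripts to look and compute and a tool call to move; the robot and the scene stay as the last step left them, time stands still between calls to the robot, and variables do not carry over. Pictures are saved under pics/ and viewed, at most 10 in all, crops included, and the job is handed in when it is done.

Besides the shell and the picture viewer there is one more tool, called after ">>>" as a command line: name --argument value ..., lists and objects as JSON in quotes. send_rows: Moves the arm, as the interface text tells. Its arguments: {"type":"object","properties":{"series":{"type":"array"},"squeeze":{"type":"number"}},"required":["series"]}

```bash
mkdir -p pics
cat > h.py <<'E'
import numpy as np, cv2
from cell import *
def toworld(p,c):
    T=np.linalg.inv(np.array(c["camera_from_world"])); return (T@np.r_[p,1])[:3]
def proj(P,c):
    q=(np.array(c["camera_from_world"])@np.r_[P,1])[:3]; return np.array([c["fx"]*q[0]/q[2]+c["cx"],c["fy"]*q[1]/q[2]+c["cy"]])
def find(names,c):
    for n in names:
        for r in spot_point(n,c)[:1]: print(n,round(r["confidence"],2),toworld(r["point"],c).round(1))
E
python3 - <<'E'
from h import *
ims=[]
for cam in("scene","side"):
    c=camera(cam); ims.append(c["color"]); print(cam)
    find(["stand","bush","wheel_centre","pin","pin_block","flux_bottle","solder_spool","tape_dispenser"],c)
cv2.imwrite("pics/a.png",cv2.resize(np.vstack(ims),(480,600),interpolation=cv2.INTER_AREA))
print(grip_depth if not callable(grip_depth) else grip_depth()); print(read_state())
E
```

```text
scene
stand 0.81 [ 532.1 -158.2    0. ]
bush 0.89 [ 523.9 -200.7  136.7]
wheel_centre 0.87 [ 543.9 -115.2   86.4]
pin 0.37 [429.2 142.2  12. ]
pin_block 0.67 [ 518.9 -199.    85.4]
solder_spool 0.63 [ 483.9 -435.8    0.9]
tape_dispenser 0.58 [420.9 257.1  -1.9]
side
stand 0.76 [ 5.325e+02 -1.603e+02  2.000e-01]
wheel_centre 0.84 [ 550.7 -115.    87.6]
pin 0.6 [429.7 135.4   2.7]
pin_block 0.6 [434.1 134.6  -1.7]
flux_bottle 0.65 [ 690.6 -218.    -2.3]
solder_spool 0.51 [431.8 137.2   1.4]
tape_dispenser 0.61 [428.3 256.1   1.7]
78.39999999999999
{'clock': 0.9, 'joints': array([ 1.18640874e+00,  2.99876493e-01,  1.52097792e+00,  2.00751547e-05,
        1.32071537e+00, -6.66159305e-02]), 'qd': array([ 0.00076788,  0.00070175, -0.00147758,  0.00099908, -0.00059725,
       -0.00057946]), 'effort': array([ 8.76400882e-04, -5.31666934e+01, -3.52915621e+01,  7.08308606e-02,
        2.12794816e-02, -3.66069594e-05]), 'eef_pos': array([171.85334177, 522.45526964, 302.66782953]), 'eef_rot': array([ 3.14156855e+00, -1.78857588e-05,  2.82381603e+00]), 'wrist_force': array([0.21490205, 0.64236403, 0.11334949]), 'moment': array([ 0.05664827,  0.00746192, -0.01137784]), 'finger_force': 0.0, 'finger_gap': 93.75513886883721}
```

View pics/a.png

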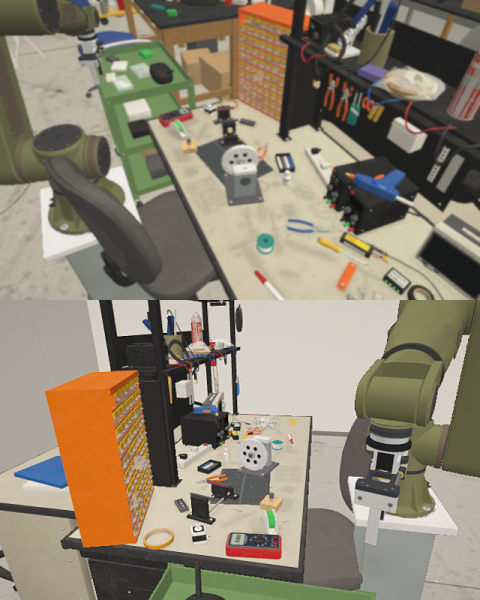

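The stand is mid-bench at about (532,-159) with yaw near -15°. The pin and block are near (430,137), the tape dispenser is to their left, the bottle is behind the stand and the spool is to the right. The current tool yaw already nearly matches the spindle. I'll go above the pin and look with the wrist camera.

>>> send_rows --series '[[[20,-34,-3],0.3,-1],[[24,-36,-4],0.3,-1],[[24,-36,-4],0.3,-1],[[24,-36,-4],0.3,-1],[[24,-36,-4],0.3,-1],[[24,-36,-4],0.3,-1],[[24,-36,-4],0.3,-1],[[24,-36,-4],0.3,-1],[[24,-36,-4],0.3,-1],[[24,-36,-4],0.3,-1],[[22,-26,-4],0.3,-1],[[0,0,0],0,-1]]' --squeeze 5

```text
clock: 2.1
eef_pos: [431.4, 135.9, 259.2]
eef_rot: [-3.141, -0.0, 2.878]
wrist_force: [-0.3, 0.2, 1.1]
finger_gap: 94.1
finger_force: 0.0
```

Run:
```python
from h import *
c=camera("wrist"); cv2.imwrite("pics/b.png",c["color"])
find(["pin","pin_block","tape_dispenser"],c)
s=read_state();print(s["eef_pos"],s["eef_rot"])
for n in("pin","pin_block"):
    for r in regions_of(n,c)[:1]:
        ys,xs=np.nonzero(r["mask"]);print(n,r["confidence"],xs.min(),xs.max(),ys.min(),ys.max(),xs.mean(),ys.mean())
T=np.linalg.inv(np.array(c["camera_from_world"]));print(T.round(2),c["fx"],c["cx"],c["cy"])
```

```text
pin 0.72 [429.9 137.9   7.5]
pin_block 0.6 [4.322e+02 1.370e+02 2.000e-01]
tape_dispenser 0.83 [423.3 262.7   1.6]
[429.41798668 139.12035908 259.77829286] [3.14145984e+00 7.03424224e-06 2.88206787e+00]
pin 0.53 314 332 188 208 322.7326388888889 197.86111111111111
pin_block 0.88 294 352 164 221 323.0045614035088 191.47894736842105
[[ 2.6000e-01  9.4000e-01  2.4000e-01  3.6188e+02]
 [ 9.7000e-01 -2.5000e-01 -7.0000e-02  1.5583e+02]
 [-0.0000e+00  2.5000e-01 -9.7000e-01  3.4171e+02]
 [ 0.0000e+00  0.0000e+00  0.0000e+00  1.0000e+00]] 300.84133463657133 322.2710412855568 202.8556269301777
```

View pics/b.png

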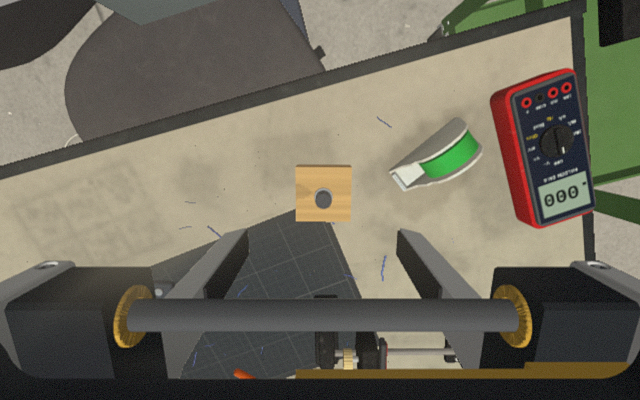

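The wrist view shows the block at (323,192) with the dark pin head at (323,198). I'll intersect the head's ray with its height to get its position.

```bash
cat >> h.py <<'E'
def ray(u,v,z,c):
    T=np.linalg.inv(np.array(c["camera_from_world"])); d=T[:3,:3]@[(u-c["cx"])/c["fx"],(v-c["cy"])/c["fy"],1]
    return T[:3,3]+d*(z-T[2,3])/d[2]
E
python3 - <<'E'
from h import *
c=camera("wrist"); find(["pin"],c)
r=regions_of("pin",c)[0];ys,xs=np.nonzero(r["mask"]);print(ray(xs.mean(),ys.mean(),49,c))
print(ray(323,193,20,c))
cv2.imwrite("pics/c.png",cv2.resize(c["color"][150:240,270:380],None,fx=5,fy=5,interpolation=cv2.INTER_CUBIC))
s=read_state();print(s["eef_pos"])
E
```

```text
pin 0.64 [430.  138.2   4.8]
[428.84437078 138.13049046  49.        ]
[428.58662759 141.02088378  20.        ]
[429.57791723 139.00900044 259.79801348]
```

View pics/c.png

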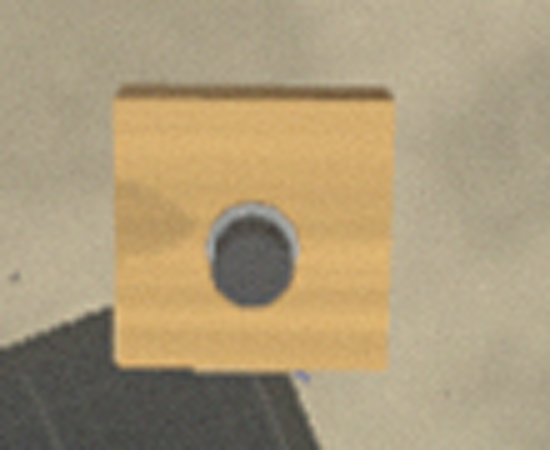

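Run:
```python
from h import *
c=camera("wrist")
print(ray(320.4,202.2,53,c),ray(320.4,198.8,35,c))
print(proj([430,138,53],c),proj([432,137,53],c))
```

```text
[430.06364905 137.67897789  53.        ] [430.86911612 137.3339528   35.        ]
[320.69606662 202.0591546 ] [320.24443603 204.19646751]
```

The head's top disc is at (320,202), which puts the pin at (430.3,137.6). Descending so the fingertips end just above the collar, then closing.

>>> send_rows --series '[[[0.8,-1.4,-30],0,-1],[[0,0,-40],0,-1],[[0,0,-35],0,-0.2],[[0,0,-15],0,0.2],[[0,0,-5],0,0.4],[[0,0,0],0,0.6],[[0,0,0],0,1],[[0,0,0],0,1],[[0,0,0],0,1]]' --squeeze 10

```text
clock: 3.5
eef_pos: [431.0, 137.1, 135.4]
eef_rot: [3.141, 0.001, 2.881]
wrist_force: [0.7, -0.0, -0.6]
finger_gap: 41.5
finger_force: 0.0
```

Run:
```python
from h import *
s=read_state();print(s["eef_pos"],s["eef_rot"],s["finger_gap"],s["finger_force"],s["wrist_force"])
```

```text
[430.95156319 137.12504903 135.40966343] [3.14088595e+00 1.31642398e-03 2.88139760e+00] 41.54849463380167 0.0 [ 0.72892158 -0.00718071 -0.58655554]
```

>>> send_rows --series '[[[0,0,-1.5],0,1],[[0,0,0],0,1],[[0,0,0],0,1],[[0,0,0],0,1],[[0,0,0],0,1],[[0,0,0],0,1],[[0,0,0],0,1],[[0,0,0],0,1]]'

```text
clock: 4.3
eef_pos: [430.7, 137.1, 133.2]
eef_rot: [-3.142, 0.0, 2.881]
wrist_force: [0.2, -0.3, 0.1]
finger_gap: 15.7
finger_force: 10.0
```

>>> send_rows --series '[[[0,0,15],0,1],[[0,0,35],0,1],[[0,-10,40],0,1],[[10,-33,30],0,1],[[12,-40,25],0,1],[[12,-42,20],0,1],[[12,-42,10],0,1],[[12,-42,0],0,1],[[12,-42,0],0,1],[[12,-42,0],0,1],[[11,-40,0],0,1],[[0,-5,0],0,1]]'

```text
clock: 5.5
eef_pos: [523.9, -204.5, 307.3]
eef_rot: [-3.141, -0.001, 2.878]
wrist_force: [-0.1, -0.1, -1.3]
finger_gap: 15.6
finger_force: 10.0
```

Run:
```python
from h import *
c=camera("wrist"); cv2.imwrite("pics/d.png",c["color"])
find(["bush","wheel_centre","stand","pin"],c)
c=camera("scene"); find(["bush","wheel_centre","stand"],c)
s=read_state();print(s["eef_pos"],s["eef_rot"],s["finger_gap"],s["wrist_force"])
```

```text
bush 0.87 [ 516.9 -196.4  136.6]
wheel_centre 0.76 [ 551.4 -115.2   88. ]
pin 0.87 [ 524.1 -200.4  181.4]
bush 0.65 [ 519.3 -204.   137.4]
wheel_centre 0.69 [ 541.5 -115.4   93.1]
stand 0.59 [ 534.1 -156.1    1.5]
[ 523.69616546 -200.13434424  308.46498481] [-3.14154995e+00  4.54357502e-04  2.88251698e+00] 15.43765399043752 [0.490973   0.46527143 0.17185506]
```

View pics/d.png

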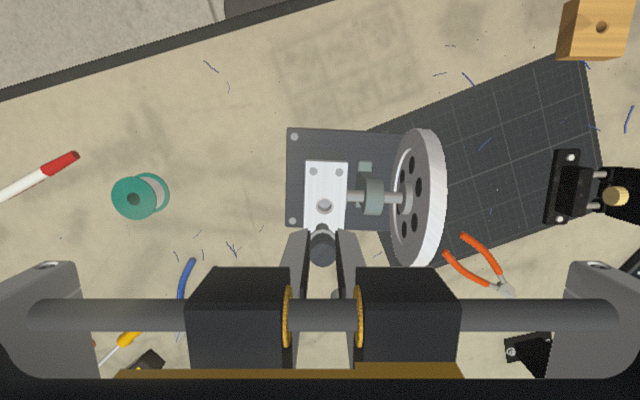

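The pin is held and upright at about (322,240). The hole shows at about (324,206) on the white top plate. I'll measure the hole precisely.

Run:
```python
from h import *
c=camera("wrist"); g=c["color"][150:240,270:380]
cv2.imwrite("pics/e.png",cv2.resize(g,None,fx=7,fy=6,interpolation=cv2.INTER_CUBIC))
print(ray(324,206,134,c)); s=read_state();print(s["eef_pos"])
T=np.array(c["camera_from_world"]);np.save("T.npy",T)
# plate edges in image
gr=cv2.cvtColor(c["color"],cv2.COLOR_BGR2GRAY); m=(gr[155:230,295:355]>170).astype(np.uint8)
p=cv2.minAreaRect(np.argwhere(m)[:,::-1].astype(np.float32));print(p)
q=cv2.boxPoints(p)+[295,155];print(q);print(np.array([ray(*x,134,c) for x in q]).round(1))
```

```text
[ 520.50660988 -197.00196124  134.        ]
[ 523.68190252 -200.32423393  308.38276242]
((31.059999465942383, 42.079994201660156), (56.17816925048828, 69.12635040283203), 5.11731481552124)
[[295.         228.99998474]
 [301.16574478 160.14916897]
 [357.11999893 165.16000366]
 [350.95425415 234.01081848]]
[[ 534.5 -227.8  134. ]
 [ 476.5 -205.4  134. ]
 [ 492.9 -160.4  134. ]
 [ 552.1 -180.1  134. ]]
```

View pics/e.png

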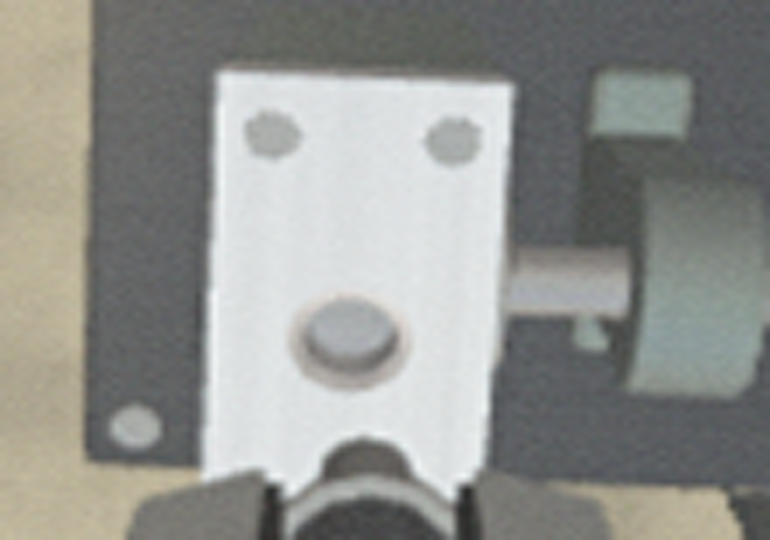

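Run:
```python
from h import *
c=camera("wrist"); f=lambda x,y:(270+(x+.5)/7-.5,150+(y+.5)/6-.5)
print("bush",ray(*f(350,339),134,c)); s=read_state();p=s["eef_pos"];print(p)
a=ray(*f(217,72),134,c);b=ray(*f(513,82),134,c);print(a,b,np.degrees(np.arctan2(*(b-a)[1::-1][::1])),np.linalg.norm(b-a))
a=ray(*f(212,340),134,c)-ray(*f(217,72),134,c);print("left edge angle",np.degrees(np.arctan2(a[1],a[0])))
print("pin bottom pred px",proj([p[0],p[1],p[2]-129.2],c),"seen",f(366,455),ray(*f(366,455),p[2]-129.2,c))
print("collar lower pred", (np.array(proj([p[0],p[1],p[2]-129.2+28],c))))
```

```text
bush [ 519.5560222  -200.96270521  134.        ]
[ 523.67687363 -200.45980426  308.31073113]
[ 477.53131797 -206.41000037  134.        ] [ 488.17507884 -171.96755663  134.        ] 72.82726298503093 36.04957109215944
left edge angle -16.868216588747863
pin bottom pred px [321.07437899 226.78537482] seen (321.85714285714283, 225.41666666666669) [ 522.79454517 -199.62357985  179.11073113]
collar lower pred [320.86151386 240.73297398]
```

>>> send_rows --series '[[[-2,-0.4,-12],-1,1],[[-1.7,-0.4,-15],-1,1],[[0,0,-8],0,1],[[0,0,-2],0,1],[[0,0,0],0,1]]'

```text
clock: 6.55
eef_pos: [520.0, -201.7, 271.0]
eef_rot: [3.142, -0.0, 2.847]
wrist_force: [0.9, 0.0, -0.1]
finger_gap: 15.4
finger_force: 10.0
```

Run:
```python
from h import *
c=camera("wrist"); g=c["color"][150:260,265:375]
cv2.imwrite("pics/f.png",cv2.resize(g,None,fx=5,fy=5,interpolation=cv2.INTER_CUBIC))
s=read_state();p=s["eef_pos"];print(p,s["eef_rot"],s["wrist_force"])
f=lambda q:(q-[265,150]+.5)*5-.5
print("bottom",f(proj([p[0],p[1],p[2]-129.2],c)),"bush",f(proj([519.6,-200.8,134],c)))
```

```text
[ 520.10064109 -201.79774279  271.40695712] [-3.14156508e+00  4.13682705e-04  2.84659570e+00] [-0.3456619  -0.10435814 -0.34792238]
bottom [283.44054078 388.46332084] bush [288.93463393 366.25471188]
```

View pics/f.png

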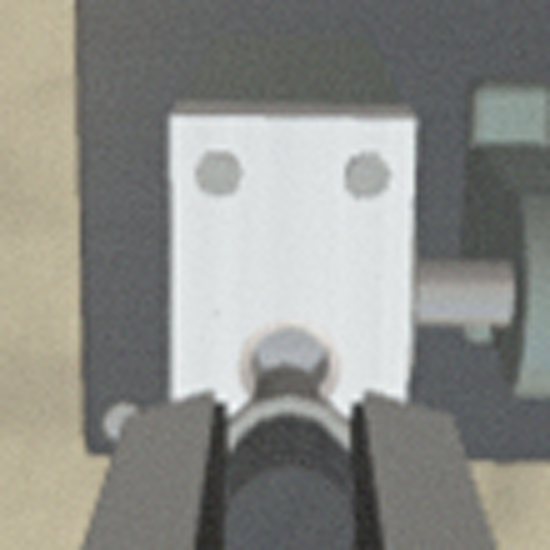

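Run:
```python
from h import *
c=camera("wrist"); p=read_state()["eef_pos"]
k=12; x0,y0=306,208
g=cv2.resize(c["color"][y0:y0+40,x0:x0+40],None,fx=k,fy=k,interpolation=cv2.INTER_CUBIC)
g=(255*(g/255.)**0.6).astype(np.uint8)
o=g.copy(); t=np.linspace(0,2*np.pi,60)
for C,r,col in(([519.6,-200.8,134],8,(0,0,255)),([519.6,-200.8,132],6,(0,160,255)),([p[0],p[1],p[2]-129.2],5,(0,255,0)),([p[0],p[1],p[2]-101.2],10,(255,0,0))):
    P=np.array([(proj(np.array(C)+[r*np.cos(a),r*np.sin(a),0],c)-[x0,y0]+.5)*k-.5 for a in t]).astype(int)
    cv2.polylines(o,[P],True,col,1)
cv2.imwrite("pics/g.png",cv2.resize(np.hstack([g,o]),(800,400)))
```

```text
(no output)
```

View pics/g.png

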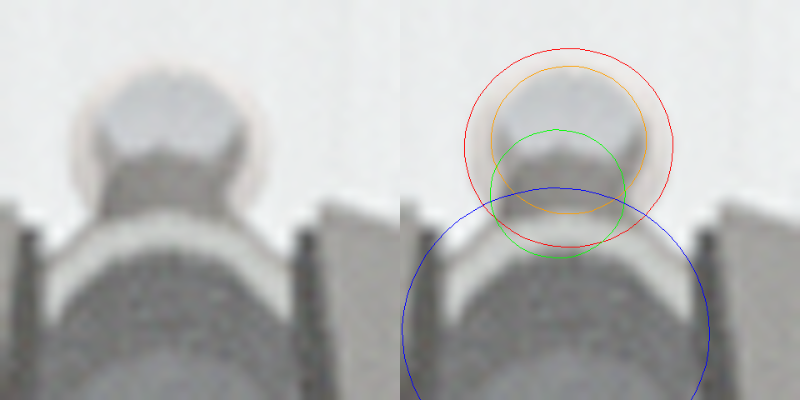

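The shank (centre column about 166) sits slightly down and left relative to the chamfer ring (centre about 169,155). I'll shift by (-1.2,+0.5) and lower gently with a light grip.

>>> send_rows --series '[[[-1.2,0.5,0],0,1],[[0,0,-3],0,1],[[0,0,-3],0,1],[[0,0,-2],0,1],[[0,0,-2],0,1],[[0,0,-2],0,1],[[0,0,0],0,1]]' --squeeze 4

```text
clock: 7.35
eef_pos: [518.7, -201.2, 258.8]
eef_rot: [3.142, -0.0, 2.847]
wrist_force: [-0.3, 0.3, 0.0]
finger_gap: 16.0
finger_force: 4.0
```

>>> send_rows --series '[[[0,0,-3],0,1],[[0,0,-3],0,1],[[0,0,-2],0,1],[[0,0,-1],0,1],[[0,0,0],0,1]]'

```text
clock: 7.85
eef_pos: [518.7, -201.3, 250.0]
eef_rot: [3.142, -0.0, 2.846]
wrist_force: [0.1, 0.7, -0.3]
finger_gap: 16.1
finger_force: 4.0
```

Run:
```python
from h import *
s=read_state();print(s["eef_pos"],s["wrist_force"],s["moment"],s["finger_gap"])
c=camera("wrist");find(["pin","bush"],c)
```

```text
[ 518.73857032 -201.25202968  250.00431456] [ 0.13156288  0.69374964 -0.25381975] [ 0.01381095 -0.02255298 -0.01298969] 16.07645040046365
pin 0.75 [ 521.3 -201.2  122.7]
bush 0.91 [ 518.8 -199.9  136. ]
```

>>> send_rows --series '[[[0,0,-1],0,1],[[0,0,-1],0,1],[[0,0,-0.5],0,1],[[0,0,0],0,1]]'

```text
clock: 8.4
eef_pos: [518.7, -201.2, 247.5]
eef_rot: [-3.142, -0.0, 2.847]
wrist_force: [-0.5, -0.6, -1.2]
finger_gap: 15.9
finger_force: 4.0
```

>>> send_rows --series '[[[0,0,0],0,0.5],[[0,0,0],0,0.3],[[0,0,0],0,0.1],[[0,0,0],0,0],[[0,0,0],0,0],[[0,0,8],0,0],[[0,0,15],0,0],[[0,0,25],0,0],[[0,0,20],0,0],[[0,0,0],0,0]]'

```text
clock: 9.4
eef_pos: [519.2, -201.5, 318.8]
eef_rot: [-3.141, 0.005, 2.846]
wrist_force: [-0.4, -0.6, -0.1]
finger_gap: 47.1
finger_force: 0.0
```

Run:
```python
from h import *
c=camera("wrist"); cv2.imwrite("pics/h.png",c["color"][100:400,160:560])
find(["pin","bush","wheel_centre"],c)
c=camera("side"); find(["pin","bush","wheel_centre"],c);cv2.imwrite("pics/side0.png",c["color"])
for P in([518.7,-201,118],[545,-115,88]):print(proj(P,c))
c=camera("scene"); find(["pin","bush","wheel_centre"],c);cv2.imwrite("pics/scene0.png",c["color"])
for P in([518.7,-201,118],[545,-115,88]):print(proj(P,c))
s=read_state();print(s["eef_pos"],s["finger_gap"])
```

```text
pin 0.98 [ 519.5 -201.9  123.8]
bush 0.8 [ 517.9 -200.5  134.2]
wheel_centre 0.62 [ 551.7 -114.    87.6]
pin 0.48 [ 518.8 -206.1  117.8]
bush 0.8 [ 520.8 -202.   134.3]
wheel_centre 0.8 [ 548.8 -113.5   93.2]
[349.18273537 188.00301362]
[336.62835238 205.80941499]
pin 0.52 [ 484.9 -438.6   -2. ]
bush 0.63 [ 523.6 -200.6  135.7]
wheel_centre 0.66 [ 544.6 -114.    88.9]
[325.55097093 228.23305908]
[319.54237469 214.18826797]
[ 518.75882215 -201.25928797  315.46800994] 47.09245545199104
```

View pics/h.png

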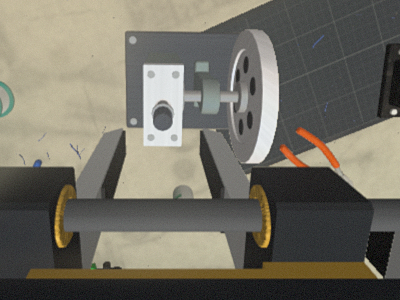

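The pin is standing in the bush, riding. Next is the wheel: centre about (545.1,-114.9,88), stand yaw about -17°, tool yaw already aligned. I'll pinch the rim on the far side at +40° from the top with 3 N.

>>> send_rows --series '[[[16,19,0],0,0],[[24,28,0],0,0],[[18,21,-10],0,0],[[5.2,7.1,-25],0,0],[[0,0,-30],0,0],[[0,0,-14],0,0],[[0,0,-5],0,0],[[0,0,0],0,0]]' --squeeze 3

```text
clock: 10.8
eef_pos: [582.0, -126.4, 231.9]
eef_rot: [-3.142, -0.0, 2.846]
wrist_force: [0.0, 0.1, 1.1]
finger_gap: 47.0
finger_force: 0.0
```

Run:
```python
from h import *
c=camera("wrist"); cv2.imwrite("pics/i.png",c["color"])
s=read_state();print(s["eef_pos"],s["wrist_force"],s["finger_gap"])
```

```text
[ 582.19795637 -126.49143641  232.73035398] [-0.92050288  0.04440546  0.91772287] 46.99017336691534
```

View pics/i.png

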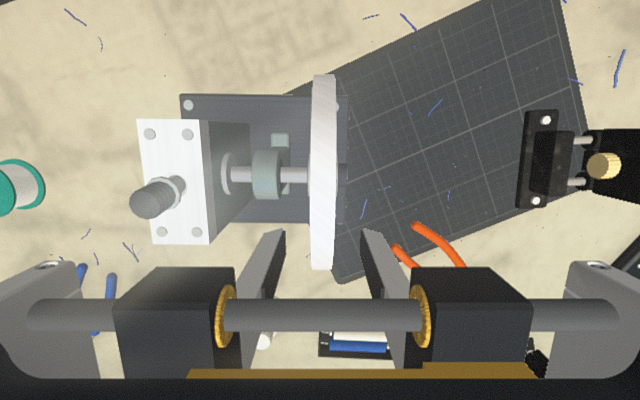

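The rim (column about 322) is centred between the fingers (about 280 and 370), with the pin standing at (150,200). Closing lightly.

>>> send_rows --series '[[[0,0,-1],0,0.3],[[0,0,0],0,0.5],[[0,0,0],0,0.6],[[0,0,0],0,1],[[0,0,0],0,1],[[0,0,0],0,1],[[0,0,0],0,1],[[0,0,0],0,1]]'

```text
clock: 11.65
eef_pos: [581.9, -126.8, 230.8]
eef_rot: [-3.141, 0.0, 2.846]
wrist_force: [-1.0, -4.9, 0.6]
finger_gap: 14.1
finger_force: 3.0
```

```bash
cat > arc.py <<'E'
import sys,numpy as np
# arc rows: start angle deg, end, n ; r
a,b,n=float(sys.argv[1]),float(sys.argv[2]),int(sys.argv[3]); r=61
t=np.radians(np.linspace(a,b,n+1)); x=r*np.sin(t); z=r*np.cos(t)
P=np.c_[x*np.cos(np.radians(17)),-x*np.sin(np.radians(17)),z].round(1)
print(np.diff(P,axis=0).round(1).tolist())
E
for s in "40 16 12" "16 -8 12" "-8 -23 10" "-23 -40 12"; do python3 arc.py $s; done
cat > chk.py <<'E'
from h import *
c=camera("wrist"); find(["pin"],c)
s=read_state();print(s["clock"],s["eef_pos"].round(1),s["wrist_force"].round(2),s["finger_gap"],s["finger_force"])
E
python3 chk.py
```

```text
[[-1.6, 0.5, 1.4], [-1.6, 0.5, 1.3], [-1.7, 0.5, 1.2], [-1.7, 0.5, 1.1], [-1.7, 0.6, 1.1], [-1.8, 0.5, 1.1], [-1.8, 0.6, 0.9], [-1.9, 0.5, 0.9], [-1.8, 0.6, 0.9], [-1.9, 0.6, 0.7], [-2.0, 0.6, 0.7], [-1.9, 0.6, 0.6]]
[[-2.0, 0.6, 0.6], [-2.0, 0.6, 0.5], [-2.0, 0.6, 0.4], [-2.0, 0.6, 0.3], [-2.0, 0.6, 0.3], [-2.0, 0.7, 0.2], [-2.1, 0.6, 0.1], [-2.0, 0.6, 0.0], [-2.0, 0.6, 0.0], [-2.1, 0.6, -0.1], [-2.0, 0.7, -0.2], [-2.0, 0.6, -0.3]]
[[-1.5, 0.4, -0.2], [-1.5, 0.5, -0.3], [-1.5, 0.5, -0.3], [-1.5, 0.4, -0.4], [-1.5, 0.5, -0.4], [-1.5, 0.4, -0.5], [-1.4, 0.5, -0.5], [-1.5, 0.4, -0.5], [-1.4, 0.4, -0.5], [-1.4, 0.5, -0.6]]
[[-1.3, 0.4, -0.7], [-1.3, 0.4, -0.6], [-1.3, 0.4, -0.7], [-1.3, 0.4, -0.7], [-1.2, 0.3, -0.7], [-1.3, 0.4, -0.8], [-1.2, 0.4, -0.8], [-1.2, 0.4, -0.8], [-1.2, 0.3, -0.9], [-1.1, 0.4, -0.9], [-1.2, 0.3, -0.9], [-1.1, 0.4, -1.0]]
pin 0.72 [ 521.9 -203.   123.9]
11.75 [ 581.9 -126.7  230.8] [-0.84 -5.62  0.5 ] 13.959036517194333 2.9977372102439404
```

>>> send_rows --series '[[[-0.2,-0.6,0],0,1],[[0,0,0],0,1]]'

```text
clock: 11.95
eef_pos: [581.8, -126.9, 230.8]
eef_rot: [-3.142, 0.0, 2.846]
wrist_force: [0.6, -2.2, 1.6]
finger_gap: 14.1
finger_force: 3.0
```

>>> send_rows --series '[[[-1.7,0.2,1.4],0,1],[[-1.7,0.3,1.3],0,1],[[-1.7,0.5,1.2],0,1],[[-1.7,0.5,1.1],0,1],[[-1.7,0.6,1.1],0,1],[[-1.8,0.5,1.1],0,1],[[-1.8,0.6,0.9],0,1],[[-1.9,0.5,0.9],0,1],[[-1.8,0.6,0.9],0,1],[[-1.9,0.6,0.7],0,1],[[-2.0,0.6,0.7],0,1],[[-1.9,0.6,0.6],0,1]]'

```text
clock: 13.15
eef_pos: [560.0, -120.2, 242.3]
eef_rot: [3.141, -0.001, 2.847]
wrist_force: [1.8, 5.3, -3.5]
finger_gap: 14.3
finger_force: 3.0
```

```bash
python3 chk.py
```

```text
pin 0.61 [ 517.2 -199.9  121.7]
13.25 [ 559.9 -120.1  242.4] [ 0.98  5.18 -3.84] 14.374422203304176 2.996458411216736
```

>>> send_rows --series '[[[-1.9,1.2,0.4],0,1],[[-2.0,1.1,0.3],0,1],[[-2.0,0.7,0.3],0,1],[[-2.0,0.7,0.3],0,1],[[-2.0,0.7,0.3],0,1],[[-2.0,0.7,0.2],0,1],[[-2.0,0.7,0.1],0,1],[[-2.0,0.7,0.0],0,1],[[-2.0,0.7,0.0],0,1],[[-2.0,0.7,-0.1],0,1],[[-2.0,0.7,-0.2],0,1],[[-2.0,0.7,-0.3],0,1]]'

```text
clock: 14.45
eef_pos: [536.1, -111.8, 244.1]
eef_rot: [-3.141, 0.001, 2.846]
wrist_force: [-2.1, -6.3, 0.6]
finger_gap: 14.8
finger_force: 3.0
```

```bash
python3 chk.py
```

```text
pin 0.61 [ 518.9 -199.   125.3]
14.55 [ 536.  -111.7  244.2] [-2.11 -6.09  0.76] 14.824559477864854 3.000539392232895
```

>>> send_rows --series '[[[-1.6,0.1,-0.2],0,1],[[-1.6,0.2,-0.3],0,1],[[-1.5,0.5,-0.3],0,1],[[-1.5,0.4,-0.4],0,1],[[-1.5,0.5,-0.4],0,1],[[-1.5,0.4,-0.5],0,1],[[-1.4,0.5,-0.5],0,1],[[-1.5,0.4,-0.5],0,1],[[-1.4,0.4,-0.5],0,1],[[-1.4,0.5,-0.6],0,1]]'

```text
clock: 15.55
eef_pos: [521.2, -107.4, 239.6]
eef_rot: [-3.141, -0.0, 2.847]
wrist_force: [-1.7, -5.2, 1.9]
finger_gap: 13.9
finger_force: 3.0
```

```bash
sed -i 's/s\["finger_gap"\]/s["moment"].round(3),s["finger_gap"]/' chk.py; python3 chk.py
```

```text
pin 0.65 [ 517.4 -199.1  121.4]
15.65 [ 521.1 -107.4  239.5] [-2.62 -4.61  1.16] [-0.992  0.44  -0.048] 14.242360650830511 3.0027337884530425
```

>>> send_rows --series '[[[-1.4,0.1,-0.7],0,1],[[-1.4,0.1,-0.6],0,1],[[-1.3,0.3,-0.7],0,1],[[-1.3,0.4,-0.7],0,1],[[-1.2,0.3,-0.7],0,1],[[-1.3,0.4,-0.8],0,1],[[-1.2,0.4,-0.8],0,1],[[-1.2,0.4,-0.8],0,1],[[-1.2,0.3,-0.9],0,1],[[-1.1,0.4,-0.9],0,1],[[-1.2,0.3,-0.9],0,1],[[-1.1,0.4,-1.0],0,1]]'

```text
clock: 16.85
eef_pos: [506.5, -103.1, 230.0]
eef_rot: [3.14, 0.0, 2.847]
wrist_force: [2.5, 5.1, -0.8]
finger_gap: 14.3
finger_force: 3.0
```

```bash
python3 chk.py; for s in "40 27 10" "27 11 12" "11 -5 12" "-5 -21 12" "-21 -37 12";do python3 arc.py $s;done
```

```text
pin 0.84 [ 520.4 -199.5  122.8]
16.95 [ 506.4 -103.   229.9] [ 1.9   6.19 -1.29] [ 1.05  -0.523 -0.049] 13.758009243642443 3.0055376651580445
[[-1.0, 0.3, 0.9], [-1.1, 0.4, 0.9], [-1.0, 0.3, 0.8], [-1.1, 0.3, 0.8], [-1.1, 0.4, 0.8], [-1.1, 0.3, 0.7], [-1.1, 0.3, 0.7], [-1.2, 0.4, 0.7], [-1.1, 0.3, 0.7], [-1.2, 0.4, 0.7]]
[[-1.2, 0.4, 0.6], [-1.3, 0.4, 0.6], [-1.2, 0.3, 0.6], [-1.3, 0.4, 0.5], [-1.2, 0.4, 0.5], [-1.3, 0.4, 0.5], [-1.3, 0.4, 0.4], [-1.3, 0.4, 0.4], [-1.3, 0.4, 0.4], [-1.3, 0.4, 0.4], [-1.3, 0.4, 0.3], [-1.4, 0.4, 0.3]]
[[-1.3, 0.4, 0.2], [-1.3, 0.4, 0.3], [-1.4, 0.4, 0.1], [-1.3, 0.4, 0.2], [-1.4, 0.5, 0.1], [-1.3, 0.4, 0.1], [-1.4, 0.4, 0.1], [-1.4, 0.4, 0.0], [-1.3, 0.4, 0.0], [-1.4, 0.4, -0.1], [-1.3, 0.4, 0.0], [-1.4, 0.5, -0.1]]
[[-1.3, 0.4, -0.2], [-1.4, 0.4, -0.1], [-1.3, 0.4, -0.3], [-1.4, 0.4, -0.2], [-1.3, 0.4, -0.3], [-1.3, 0.4, -0.3], [-1.3, 0.4, -0.3], [-1.4, 0.4, -0.4], [-1.3, 0.4, -0.4], [-1.2, 0.4, -0.4], [-1.3, 0.4, -0.5], [-1.3, 0.4, -0.5]]
[[-1.3, 0.4, -0.5], [-1.2, 0.4, -0.5], [-1.3, 0.3, -0.6], [-1.2, 0.4, -0.6], [-1.2, 0.4, -0.7], [-1.2, 0.3, -0.6], [-1.2, 0.4, -0.8], [-1.1, 0.4, -0.7], [-1.2, 0.3, -0.7], [-1.1, 0.4, -0.8], [-1.1, 0.3, -0.8], [-1.1, 0.3, -0.9]]
```

No drop after about 80° of turning. Regrasp: open, swing back over the rim and pinch again on the far side.

>>> send_rows --series '[[[0,0,0],0,0.5],[[0,0,0],0,0.35],[[0,0,0],0,0.35],[[15,-4.7,5],0,0.35],[[22.5,-7,7],0,0.35],[[22.5,-7,-7],0,0.35],[[15,-4.7,-5],0,0.35],[[0,0,0],0,1],[[0,0,0],0,1],[[0,0,0],0,1],[[0,0,0],0,1]]'

```text
clock: 18.05
eef_pos: [580.9, -126.6, 230.3]
eef_rot: [3.141, -0.001, 2.847]
wrist_force: [-0.6, 2.7, -2.2]
finger_gap: 14.4
finger_force: 3.0
```

```bash
python3 chk.py
```

```text
pin 0.77 [ 515.1 -201.1  123. ]
18.15 [ 581.  -126.7  230.2] [-0.94  3.47 -3.47] [ 0.646  0.235 -0.068] 14.201798832825768 2.9949530214071274
```

>>> send_rows --series '[[[-1.0,0.5,0.9],0,1],[[-1.1,0.5,0.9],0,1],[[-1.0,0.3,0.8],0,1],[[-1.1,0.3,0.8],0,1],[[-1.1,0.4,0.8],0,1],[[-1.1,0.4,0.7],0,1],[[-1.1,0.3,0.7],0,1],[[-1.2,0.4,0.7],0,1],[[-1.1,0.4,0.7],0,1],[[-1.2,0.4,0.7],0,1],[[-1.2,0.4,0.6],0,1]]'

```text
clock: 19.25
eef_pos: [569.2, -122.8, 238.6]
eef_rot: [-3.141, 0.0, 2.846]
wrist_force: [-0.3, -0.4, -1.7]
finger_gap: 14.2
finger_force: 3.0
```

```bash
python3 chk.py
```

```text
pin 0.76 [ 518.7 -201.5  122.2]
19.35 [ 569.1 -122.8  238.6] [-0.86 -1.03 -0.6 ] [-0.113  0.142 -0.058] 13.908981459527444 3.0012892931699753
```

Well balanced now. Continue.

>>> send_rows --series '[[[-1.3,0.4,0.6],0,1],[[-1.2,0.4,0.6],0,1],[[-1.3,0.4,0.5],0,1],[[-1.2,0.4,0.5],0,1],[[-1.3,0.4,0.5],0,1],[[-1.3,0.4,0.4],0,1],[[-1.3,0.4,0.4],0,1],[[-1.3,0.4,0.4],0,1],[[-1.3,0.4,0.4],0,1],[[-1.3,0.4,0.3],0,1],[[-1.4,0.5,0.3],0,1]]'

```text
clock: 20.45
eef_pos: [555.0, -118.3, 243.4]
eef_rot: [-3.141, 0.0, 2.846]
wrist_force: [-0.5, -3.2, -2.4]
finger_gap: 14.2
finger_force: 3.0
```

```bash
python3 chk.py
```

```text
pin 0.66 [ 517.6 -198.2  122.5]
20.55 [ 554.9 -118.3  243.4] [-1.06 -2.97 -1.98] [-0.491  0.205 -0.076] 13.788936155035561 3.000334706157446
```

>>> send_rows --series '[[[-1.3,0.2,0.2],0,1],[[-1.3,0.3,0.3],0,1],[[-1.4,0.4,0.1],0,1],[[-1.3,0.4,0.2],0,1],[[-1.4,0.5,0.1],0,1],[[-1.3,0.4,0.1],0,1],[[-1.4,0.4,0.1],0,1],[[-1.4,0.4,0.0],0,1],[[-1.3,0.4,0.0],0,1],[[-1.4,0.4,-0.1],0,1],[[-1.3,0.4,0.0],0,1],[[-1.4,0.5,-0.1],0,1]]'

```text
clock: 21.75
eef_pos: [538.8, -113.3, 244.1]
eef_rot: [3.141, -0.0, 2.847]
wrist_force: [3.2, 4.0, -4.2]
finger_gap: 14.3
finger_force: 3.0
```

```bash
python3 chk.py
```

```text
pin 0.8 [ 517.9 -201.5  120.6]
21.85 [ 538.7 -113.2  244.1] [ 1.89  5.6  -3.67] [ 0.833 -0.523 -0.019] 14.193532160236744 3.0048620654270053
```

>>> send_rows --series '[[[-1.3,0.6,-0.2],0,1],[[-1.4,0.5,-0.1],0,1],[[-1.3,0.4,-0.3],0,1],[[-1.4,0.4,-0.2],0,1],[[-1.3,0.4,-0.3],0,1],[[-1.3,0.4,-0.3],0,1],[[-1.3,0.4,-0.3],0,1],[[-1.4,0.4,-0.4],0,1],[[-1.3,0.4,-0.4],0,1],[[-1.2,0.4,-0.4],0,1],[[-1.3,0.4,-0.5],0,1],[[-1.3,0.4,-0.5],0,1]]'

```text
clock: 23.05
eef_pos: [523.1, -108.3, 240.4]
eef_rot: [3.141, 0.001, 2.847]
wrist_force: [3.5, 4.8, -4.2]
finger_gap: 14.3
finger_force: 3.0
```

```bash
python3 chk.py
```

```text
pin 0.85 [ 515.5 -197.8  123. ]
23.15 [ 523.  -108.2  240.4] [ 4.45  4.9  -3.25] [ 0.957 -0.668 -0.03 ] 14.165912025694468 3.011731206206605
```

Tangential resistance has appeared (about 2.8 N), so I'll check the pin's height before going on.

```bash
cat > ph.py <<'E'
from h import *
ims=[]
for cam in("wrist","side","scene"):
    c=camera(cam)
    a,b=[proj([518.9,-201,z+24],c) for z in(118,106)]
    r=[q for q in regions_of("pin",c) if abs(np.argwhere(q["mask"]).mean(0)[::-1]-a).max()<40]
    if r:
        ys,xs=np.nonzero(r[0]["mask"]); print(cam,"ride",a.round(1),"home",b.round(1),"seen",xs.mean().round(1),ys.mean().round(1),"box",xs.min(),xs.max(),ys.min(),ys.max())
    x,y=a.astype(int)
    ims.append(cv2.resize(c["color"][max(0,y-25):y+25,max(0,x-25):x+25],(400,400),interpolation=cv2.INTER_CUBIC)[:, :260 if cam!="wrist" else 280] if 0 else cv2.resize(c["color"][max(0,y-25):y+25,max(0,x-25):x+25],(260,400),interpolation=cv2.INTER_CUBIC))
import time
cv2.imwrite("pics/p%d.png"%int(time.time()),np.hstack(ims))
E
python3 ph.py; ls pics
```

```text
wrist ride [185.1 275.2] home [192.7 267. ] seen 182.7 282.3 box 160 200 262 297
a.png
b.png
c.png
d.png
e.png
f.png
g.png
h.png
i.png
p1796062029.png
scene0.png
side0.png
```

```bash
cat > df.py <<'E'
from h import *
for cam in("side","scene"):
    c=camera(cam); o=cv2.imread(f"pics/{cam}0.png")
    t,h=[proj([518.9,-201,z],c) for z in(167,155)]
    b=proj([518.9,-201,134],c)
    x0,x1=int(b[0])-6,int(b[0])+7; y0,y1=int(t[1])-5,int(b[1])+6
    print(cam,t.round(1),h.round(1),b.round(1))
    for im in(o,c["color"]): print(im[y0:y1,int(round(b[0]))-1:int(round(b[0]))+2].mean((1,2)).round().astype(int).tolist())
E
python3 df.py
```

```text
side [349.1 173.9] [349.1 177.4] [349.1 183.4]
[185, 190, 187, 187, 184, 162, 113, 107, 110, 110, 104, 142, 187, 174, 184, 179, 205, 238, 200, 198, 199]
[187, 194, 183, 186, 182, 170, 165, 146, 149, 143, 138, 161, 184, 180, 193, 189, 205, 225, 197, 196, 197]
scene [326.  214.1] [325.9 217.7] [325.7 223.7]
[161, 186, 184, 161, 132, 114, 103, 94, 89, 90, 98, 124, 152, 162, 162, 169, 203, 232, 237, 230]
[174, 183, 180, 164, 141, 119, 106, 97, 92, 95, 110, 136, 157, 161, 158, 164, 198, 228, 235, 227]
```

The scene profile shows the head still at its riding height. The resistance is mostly radial rubbing, so I'll continue with small corrections.

>>> send_rows --series '[[[-1.0,0.6,-1.0],0,1],[[-1.0,0.6,-1.0],0,1],[[-1.2,0.4,-0.6],0,1],[[-1.2,0.4,-0.6],0,1],[[-1.2,0.4,-0.7],0,1],[[-1.2,0.4,-0.6],0,1],[[-1.2,0.4,-0.8],0,1],[[-1.1,0.4,-0.7],0,1],[[-1.2,0.3,-0.7],0,1],[[-1.1,0.4,-0.8],0,1],[[-1.1,0.3,-0.8],0,1],[[-1.1,0.3,-0.9],0,1]]'

```text
clock: 24.75
eef_pos: [509.3, -103.7, 231.1]
eef_rot: [-3.141, -0.0, 2.846]
wrist_force: [-1.7, -4.5, 1.6]
finger_gap: 14.1
finger_force: 3.0
```

```bash
sed -i 's/("side","scene")/("scene",)/' df.py
cat >> df.py <<'E'
s=read_state();F=s["wrist_force"];a=np.radians(17)
print(s["clock"],s["eef_pos"].round(1),"x' y' z force",(F@[np.cos(a),-np.sin(a),0]).round(1),(F@[np.sin(a),np.cos(a),0]).round(1),F[2].round(1),"gap",s["finger_gap"])
E
python3 df.py
```

```text
scene [326.  214.1] [325.9 217.7] [325.7 223.7]
[161, 186, 184, 161, 132, 114, 103, 94, 89, 90, 98, 124, 152, 162, 162, 169, 203, 232, 237, 230]
[182, 181, 181, 175, 155, 129, 111, 101, 94, 91, 92, 102, 130, 152, 157, 163, 197, 228, 234, 226]
24.8 [ 509.2 -103.6  231. ] x' y' z force -0.7 -5.3 1.4 gap 14.119937578074987
```

Head is about 1 px lower, which may be just tilt, and there's no tangential resistance. I'll regrasp and continue slowly.

>>> send_rows --series '[[[0,0,0],0,0.5],[[0,0,0],0,0.35],[[0,0,0],0,0.35],[[14,-4.7,5],0,0.35],[[22,-7.1,7],0,0.35],[[22,-7.1,-7],0,0.35],[[14,-4.4,-5],0,0.35],[[0,0,0],0,1],[[0,0,0],0,1],[[0,0,0],0,1],[[0,0,0],0,1]]'

```text
clock: 25.9
eef_pos: [580.9, -126.6, 231.3]
eef_rot: [3.142, -0.0, 2.847]
wrist_force: [-1.8, 0.7, -3.6]
finger_gap: 14.2
finger_force: 3.0
```

```bash
python3 df.py; python3 chk.py
```

```text
scene [326.  214.1] [325.9 217.7] [325.7 223.7]
[161, 186, 184, 161, 132, 114, 103, 94, 89, 90, 98, 124, 152, 162, 162, 169, 203, 232, 237, 230]
[186, 186, 185, 179, 159, 133, 115, 104, 98, 94, 95, 105, 132, 155, 160, 167, 201, 231, 237, 229]
25.95 [ 581.  -126.6  231.3] x' y' z force -1.5 0.8 -1.8 gap 14.301837709276402
pin 0.57 [ 518.7 -201.8  119.9]
26.05 [ 581.1 -126.7  231.2] [-1.74  0.92 -2.29] [ 0.178  0.401 -0.068] 13.982195794351115 2.9977351427078247
```

>>> send_rows --series '[[[-0.8,0.3,0.6],0,1],[[-0.8,0.3,0.6],0,1],[[-0.8,0.3,0.6],0,1],[[-0.8,0.3,0.6],0,1],[[-0.8,0.3,0.6],0,1],[[-0.8,0.3,0.6],0,1]]'

```text
clock: 26.65
eef_pos: [576.6, -125.2, 234.8]
eef_rot: [-3.141, 0.0, 2.846]
wrist_force: [-1.2, -1.8, -2.2]
finger_gap: 13.9
finger_force: 3.0
```

```bash
python3 df.py
```

```text
scene [326.  214.1] [325.9 217.7] [325.7 223.7]
[161, 186, 184, 161, 132, 114, 103, 94, 89, 90, 98, 124, 152, 162, 162, 169, 203, 232, 237, 230]
[180, 180, 184, 184, 171, 145, 123, 111, 101, 91, 88, 91, 104, 133, 156, 167, 201, 231, 237, 229]
26.7 [ 576.5 -125.1  234.9] x' y' z force -1.2 -2.1 -2.4 gap 14.220859862833883
```

The head is dropping gradually, so I'll use the last picture to see why.

Run:
```python
from h import *
ims=[]
for cam,k in(("wrist",40),("side",22),("scene",22)):
    c=camera(cam); x,y=proj([518.9,-201,140],c).astype(int); print(cam,x,y)
    ims.append(cv2.resize(c["color"][max(0,y-k):y+k,max(0,x-k):x+k],(266,266),interpolation=cv2.INTER_CUBIC))
o=cv2.imread("pics/scene0.png"); ims2=[np.zeros((266,266,3),np.uint8),cv2.resize(cv2.imread("pics/side0.png")[181-22:181+22,349-22:349+22],(266,266),interpolation=cv2.INTER_CUBIC),cv2.resize(o[y-k:y+k,x-k:x+k],(266,266),interpolation=cv2.INTER_CUBIC)]
cv2.imwrite("pics/j.png",np.vstack([np.hstack(ims),np.hstack(ims2)]))
```

```text
wrist 173 193
side 349 181
scene 325 221
```

View pics/j.png

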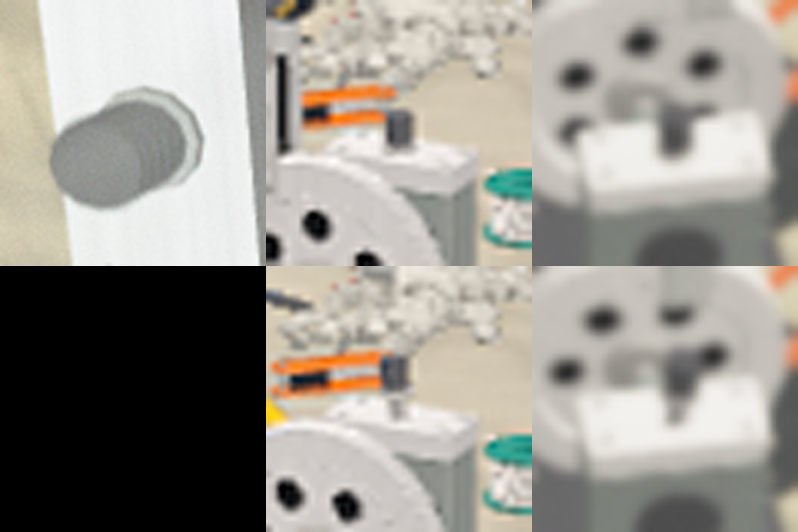

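The picture shows the head sitting straight on the plate (no shank visible in the side or scene crops, against the riding crops below), so the pin has dropped home. I'll stop turning, open and withdraw.

>>> send_rows --series '[[[0,0,0],0,0.6],[[0,0,0],0,0.4],[[0,0,0],0,0.3],[[0,0,0],0,0.2],[[0,0,15],0,0.2],[[0,0,30],0,0.2],[[0,0,35],0,0.2],[[0,0,20],0,0.2],[[0,0,0],0,0.2]]'

```text
clock: 27.75
eef_pos: [577.1, -125.1, 337.8]
eef_rot: [3.141, 0.005, 2.847]
wrist_force: [0.2, -0.6, 0.5]
finger_gap: 37.7
finger_force: 0.0
```

```bash
python3 df.py; python3 chk.py; sed -i 's/("wrist","side","scene")/("side","scene")/' ph.py; python3 ph.py
```

```text
scene [326.  214.1] [325.9 217.7] [325.7 223.7]
[161, 186, 184, 161, 132, 114, 103, 94, 89, 90, 98, 124, 152, 162, 162, 169, 203, 232, 237, 230]
[178, 178, 182, 183, 178, 170, 153, 127, 109, 102, 97, 88, 83, 85, 97, 133, 181, 219, 231, 227]
27.8 [ 576.8 -125.   335.5] x' y' z force 0.5 0.6 -0.0 gap 37.52507010517584
pin 0.64 [ 520.7 -199.5  112. ]
27.9 [ 576.5 -125.   333.4] [-0.02  0.3   0.12] [ 0.056 -0.03   0.02 ] 37.89635331848926 0.0
scene ride [325.8 221.4] home [325.7 224.8] seen 326.5 220.7 box 324 329 216 225
```

After release the head has moved down 3.5 px, which matches the full 12 mm drop, and the pin now reads about 11 mm lower. Nothing is touched, so I'm handing in.

```bash
python3 -c "
from cell import *
print(sign_off())"
```

```text
the job is handed in; nothing more can be done
None
```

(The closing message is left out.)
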